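# Slide the fondue pan in under the glass shelf

### The arm

A 6-joint arm with a two-finger parallel gripper is mounted at the origin on the work surface. World frame = base frame: x ahead of the robot, y to its left, z up, the work surface at z = 0. Lengths are in mm, angles in rad, forces in N, time in s.
With the tool pointing down it reaches from about 400 to 925 mm from the base axis. Payload 12.5 kg.
Tool frame: the origin (TCP) lies midway between the tips of the shut fingers; the grasp point (between the pads) lies 19 mm behind it; z points along the fingers, y is the line along which they close (so a half turn about z gives the same grasp; the last joint's range is limited). The gripper opens to 95 mm and grips with 3 to 60 N. Pads are 20 mm wide; open, the fingers measure 119 mm over their backs; the gripper's body (75 mm by 180 mm) begins 59 mm behind the grasp point.
Start: joints at [1.045, 0.491, 1.559, -0, 1.092, -0.106], TCP at [254.722, 570.757, 214.661] pointing down, gripper open.
Joint ranges: [-3.1, 3.1], [-0.84, 2.19], [0.05, 2.79], [-1.13, 4.28], [0.06, 2.93], [-2.69, 2.69]. Speed limits (rad/s): [2.22, 2.22, 2.79, 3.14, 3.14, 3.14].

### API

Orientations are given as [roll, pitch, yaw] about the fixed x, y, z axes, in that order (R = Rz(yaw) Ry(pitch) Rx(roll)).
In Python, from cell import env gives the robot as it stands.
- The arm moves only by the tool carry_out, never from a script. Its argument "series" is a list of rows, each a list of 4 numbers: the shift along the world's x, y, z normalised to -1 to 1, where 1 is 5 cm, then the turn about the world's z normalised to -1 to 1, where 1 is 6 degrees. In form: [[x, y, z, turn], ...]. A call has exactly 5 rows; each row shifts and turns the commanded pose from where the row before left it; what a row does not reach is not made up. A row lasts 1/10 s, in which the tool goes at most 50 mm and 8.59 degrees, less where a joint would pass 70% of its speed; a pose out of reach is approached as far as the arm can. A call with a number of a shift or a turn outside -1 to 1 is refused whole. A call with a gripper value outside its range is refused whole. "fingers" is the closure, from -1 (fully open) to 1 (shut), set as the call begins (left out, the last holds). The fingers move at their own pace and stop on an object; the grip force is fixed at half the most. Time passes only in rows, so rows that do not move let the fingers close, or fill a call up. It gives the time, the measured TCP pose, the force, the opening and the grip force at its end, in the units of the state.
- env.state(): the state, without advancing time (a new reading comes with each control period).
- env.read_camera(name): name is "side" or "top"; returns the picture (480x640x3 uint8, red, green, blue); there is no depth.
- env.calibration(name): a dict with "K" (3x3 intrinsics, pixels), "pose" (4x4, takes a point from camera to world coordinates). Camera axes: x right, y down, z forward; pixel columns grow to the right and rows downward; lengths in mm; the calibration is good to about 2 mm. A picture is of the moment at which its call begins. calibration takes no time and is no camera call.
- env.job_done(): hands the job in; it is judged then, once.
Trained networks look in the newest picture that a camera, given by its name, has taken for a name from the list of things; names that differ only in an ending like _2 or _b are one class to them, and where a whole thing is asked for, a point or a joint stands for the part that bears it (a point fixed in the world has none). Each returns a list of dicts, best first, with "conf" (0 to 1); they miss things now and then, are a little off and sometimes report something else, mostly with a low value. They report only what shows in the picture. A call takes as long as a camera call. They do not tell look-alikes from the thing itself.
- env.look_for(camera, label): "position" ([row, column] as shares, 0 to 1, of the picture: columns of its width, rows of its height, amid what is visible of it).
The state is a dict: "t": time; "joints": joint angles; "qvel": joint speeds; "tau": joint torques, N m; "eef_pos": TCP position; "tcp_rot": TCP orientation; "ft_force": force on the tool from outside, world axes, zero at the start; "moment": the same for the moment, N m; "opening": opening from 0.0 (shut) to 1.0 (fully open); "grip_force": force on a finger pad.
Only numpy, scipy, OpenCV 4.12 (cv2) and the standard library are available. Lean on these libraries where they do the work, as an engineer would, in place of code of your own. Each camera call takes 0.05 s, during which the arm holds its last target. There are 200 camera calls.

### The job

The lidded fondue pan stands beside the drawer stand with its long handle tucked beneath it: keeping the pan's base on the table all the way, never lifted or tipped, draw it out by the bar on its lid until the handle is clear of the stand, and let go. Then take it by the handle and slide it in through the open side of the glass shelf until its base stands inside the round cork mark there, with the handle pointing straight out of the open side, and let go. Do not knock the glass shelf, and leave the vase, the votive glass and the book where they are.

Things in the scene. Friction and masses are not known exactly. Their poses are not given: they have to be found in the camera images.
- pan: Low steel fondue pan with a fixed flat lid, 114 mm across (lid rim 118 mm) and 60 mm high without its lid bar (86 mm with it), 0.55 to 0.9 kg. Origin: centre of its underside, on the table (z = 0). Its stick handle points along its own +y. Bar, handle and lid are all one rigid piece with it.
- pan_bar: The pan's dark wooden lid bar: 60 mm long along the pan's y, 16 mm wide, from 70 to 86 mm above the table, on two 12 mm wide posts (lid at 60 mm), standing across the lid's middle. Same origin and axes as the pan.
- pan_handle: The pan's dark wooden stick handle: straight and level, 18 mm wide, 18 mm tall (33 to 51 mm above the table), its grip from 70 to 143 mm out from the pan's axis along the pan's +y (a steel neck joins it to the wall). Same origin and axes as the pan.
- bar_mid (a point): Centre of the lid bar, on the pan's axis, 78 mm above the table.
- handle_grip (a point): Point on the centre line of the handle, 117 mm from the pan's axis, 42 mm above the table: a good place to hold it.
- handle_end (a point): Free end of the handle, 143 mm from the pan's axis, 42 mm above the table.
- stand: Fixed dark wooden drawer stand, 300 mm (its x) by 200 mm (its y), 155 mm high: drawers on two 15 mm end panels at the ends of its x; beneath it a clear space 85 mm high, open to -y and +y. Origin: on the table under its centre. The pan starts before its -y face (y = -100 mm), near a cork mark centred at y = -170 mm, with its handle under the stand.
- shelf: Fixed glass shelf on four 12 mm steel posts (x = +-107, y = -107 and +47 mm). Glass 230 mm (its x) by 170 mm, from y = -115 to +55 mm, underside 115 mm, top 123 mm up (post caps 128). Rails 20 mm high join the posts on three sides; only the +y side, towards the stand, is open. Origin: on the table, at the centre of its cork mark.
- shelf_round (a point): Centre of the flat round cork mark (134 mm across, flush with the table) under the glass shelf, at the shelf's origin: the pan's goal.
- vase: Bystander: blue ceramic vase, 74 mm across, 130 mm high; origin centre of its underside.
- votive: Bystander: green glass votive cup, 68 mm across, 70 mm high; origin centre of its underside.
- book: Bystander: closed book lying flat on top of the drawer stand, 106 x 154 x 26 mm; origin centre of its underside, long side along its y.
Not all that is in view belongs to the job. Of the things that look like the pan, take the one that is nearest to the robot's base at the start.

How it is judged:
By the outcome, as a careful person would: the job done as asked, in the order asked, and still so for the second after the job is handed in, with the robot touching nothing.
It also fails if it takes over 54 s, if anything falls off the work surface, if the arm or the gripper's body presses on something with over 40 N, if the wrist force passes 120 N, or if a joint passes its speed limit or range.

## Working session

There is one attempt and no reset: what is moved stays moved. The work goes in short steps, Python scripts to look and compute and a tool call to move; the robot and the scene stay as the last step left them, time stands still between calls to the robot, and variables do not carry over. Pictures are saved under pics/ and viewed, at most 10 in all, crops included, and the job is handed in when it is done.

Besides the shell and the picture viewer there is one more tool, called after "Emit:" as name(argument=value, ...) on one line, values as JSON. carry_out: Moves the arm, as the interface text tells. Its arguments: {"type":"object","properties":{"series":{"type":"array","items":{"type":"array","items":{"type":"number","minimum":-1,"maximum":1}}},"fingers":{"type":"number"}},"required":["series"]}

```bash
ls; mkdir -p pics; python3 - <<'E'
from cell import env
import cv2,numpy as np
for c in ("top","side"):
    im=env.read_camera(c); cv2.imwrite(f"pics/{c}0.png",im[:,:,::-1])
    k=env.calibration(c); print(c,np.round(k["K"],1).tolist(),np.round(k["pose"],3).tolist())
    for l in ("pan","pan_bar","pan_handle","bar_mid","handle_end","stand","shelf","shelf_round","vase","votive","book"):
        print(l,[(round(d["position"][1]*640),round(d["position"][0]*480),round(d["conf"],2)) for d in env.look_for(c,l)])
s=env.state();print(s)
E
```

```text
pics
top [[579.8, 0.0, 325.3], [0.0, 579.8, 243.6], [0.0, 0.0, 1.0]] [[0.05, -0.976, 0.212, 331.55], [-0.999, -0.049, 0.006, 182.356], [0.004, -0.212, -0.977, 1379.223], [0.0, 0.0, 0.0, 1.0]]
pan [(140, 319, 0.92), (327, 304, 0.7)]
pan_bar [(135, 320, 0.51), (329, 304, 0.49), (328, 302, 0.21)]
pan_handle [(122, 288, 0.53), (296, 298, 0.46), (326, 304, 0.43)]
bar_mid [(139, 323, 0.88), (326, 304, 0.69)]
handle_end [(140, 318, 0.68), (327, 302, 0.61)]
stand [(258, 262, 0.69), (328, 305, 0.26)]
shelf [(518, 274, 0.94)]
shelf_round [(517, 272, 0.78)]
vase [(378, 196, 0.74), (518, 273, 0.29)]
votive [(423, 190, 0.97), (326, 305, 0.72)]
book [(238, 299, 0.85)]
side [[564.7, 0.0, 329.6], [0.0, 564.7, 238.3], [0.0, 0.0, 1.0]] [[0.596, -0.568, 0.568, -79.982], [-0.803, -0.403, 0.44, -354.028], [-0.021, -0.718, -0.696, 972.083], [0.0, 0.0, 0.0, 1.0]]
pan [(292, 306, 0.86), (141, 243, 0.8)]
pan_bar [(135, 231, 0.77), (290, 293, 0.76)]
pan_handle [(266, 279, 0.73), (153, 209, 0.49)]
bar_mid [(139, 244, 0.97), (289, 303, 0.64), (293, 293, 0.48)]
handle_end [(144, 240, 0.88), (292, 305, 0.84)]
sta
[... 178 characters left out ...]
6, 0.95)]
{'t': 1.2, 'joints': array([ 1.04537825e+00,  4.90889569e-01,  1.55893938e+00,  1.22411105e-05,
        1.09169741e+00, -1.05629315e-01]), 'qvel': array([-5.36451576e-04,  1.05640509e-03,  3.96525971e-05, -1.23935646e-03,
        1.01590211e-03, -4.55788443e-04]), 'tau': array([ 2.76146035e-03, -6.12475777e+01, -2.58431500e+01,  6.94756676e-02,
        4.45604150e-02, -1.64332867e-07]), 'eef_pos': array([254.72233725, 570.73627607, 214.65384413]), 'tcp_rot': array([ 3.14152558e+00, -3.81305883e-06,  2.72179825e+00]), 'ft_force': array([-0.49234998, -0.00166203,  0.52721779]), 'moment': array([ 0.02160732, -0.00531408,  0.05202424]), 'grip_force': 0.0, 'opening': 0.9988057612419786}
```

View pics/top0.png

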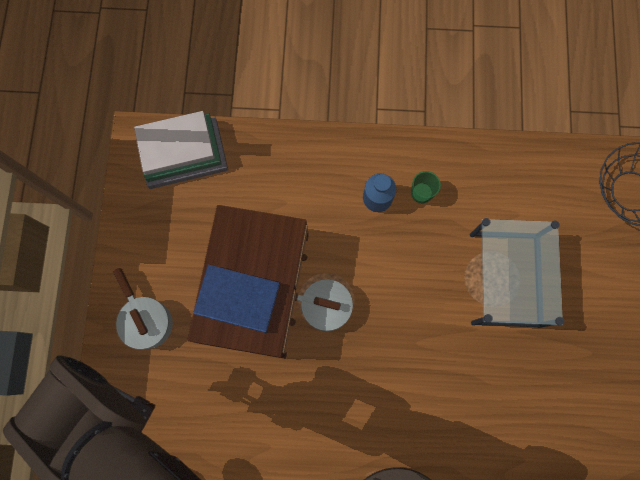

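View pics/side0.png

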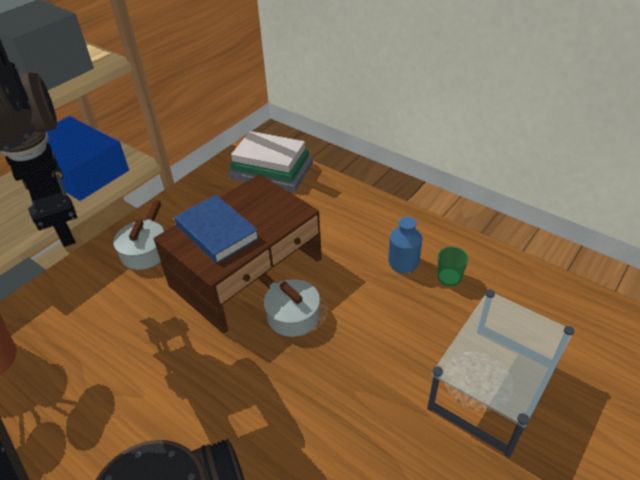

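The top view shows two look-alike pans: A at (140,319), with its handle free to the left of the stand, and B at (327,304), before the drawer face with its handle neck going under the stand. In the side view they are at (141,243) and (292,306). B fits the task text. I'll check its distance from the base and enlarge it.

```bash
cat > h.py <<'E'
import numpy as np, cv2
from cell import env
C={c:env.calibration(c) for c in("top","side")}
def ray(c,p):
    K,T=np.array(C[c]["K"]),np.array(C[c]["pose"])
    d=T[:3,:3]@np.linalg.solve(K,[p[0],p[1],1]); return T[:3,3],d/np.linalg.norm(d)
def onz(c,p,z):
    o,d=ray(c,p); return o+d*(z-o[2])/d[2]
def tri(pt,ps):
    A=0;b=0;R=[]
    for c,p in(("top",pt),("side",ps)):
        o,d=ray(c,p);M=np.eye(3)-np.outer(d,d);A=A+M;b=b+M@o;R.append((o,d))
    x=np.linalg.solve(A,b); return x,[np.linalg.norm(np.cross(x-o,d)) for o,d in R]
def proj(c,X):
    K,T=np.array(C[c]["K"]),np.array(C[c]["pose"]); q=K@(T[:3,:3].T@(np.asarray(X,float)-T[:3,3])); return q[:2]/q[2]
E
python3 - <<'E'
from h import *
for n,a,b in(("A",(139,323),(139,244)),("B",(328,304),(290,293))):
    x,r=tri(a,b);print(n,x.round(),np.round(r,1),np.hypot(x[0],x[1]))
t=cv2.imread("pics/top0.png");s=cv2.imread("pics/side0.png")
f=lambda im,x,y,w,h,k:cv2.resize(im[y:y+h,x:x+w],None,fx=k,fy=k,interpolation=cv2.INTER_CUBIC)
cv2.imwrite("pics/c1.png",np.hstack([f(t,285,260,80,120,5),f(s,250,260,80,120,5)]))
cv2.imwrite("pics/c2.png",np.vstack([f(t,440,200,160,150,2.0)[:,:320],f(s,420,280,160,150,2.0)[:,:320]]) if 0 else np.hstack([f(t,460,205,115,135,3.4),f(s,420,280,115+45,135*160//115,2.44)[:459,:391]]))
E
```

```text
A [416. 616.  17.] [0.2 0.2] 743.2543218538768
B [474. 179.  78.] [2.6 2.6] 506.8308694083809Traceback (most recent call last):
  File "<stdin>", line 7, in <module>
    return _nx.concatenate(arrs, 1, dtype=dtype, casting=casting)
           ~~~~~~~~~~~~~~~^^^^^^^^^^^^^^^^^^^^^^^^^^^^^^^^^^^^^^^
ValueError: all the input array dimensions except for the concatenation axis must match exactly, but along dimension 0, the array at index 0 has size 459 and the array at index 1 has size 456
```

View pics/c1.png

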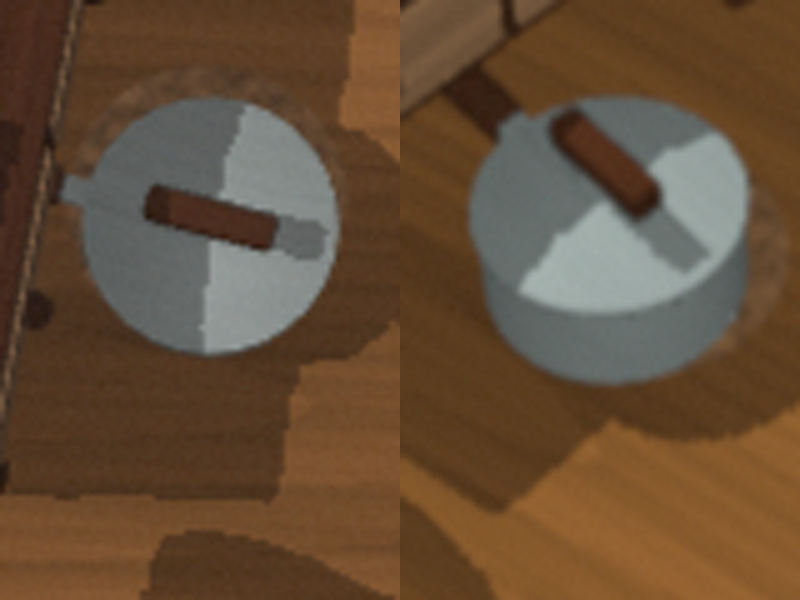

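The crop confirms pan B: bar centre at top (327,303) and side (291,291), handle neck running under the stand at top (298,298). It lies 507 mm from the base against 743 mm for A, so B is the pan. Next I'll locate the shelf.

```bash
python3 - <<'E'
from h import *
px=lambda x0,y0,k,p:(x0+(p[0]+.5)/k-.5,y0+(p[1]+.5)/k-.5)
T=[px(285,260,5,p) for p in((152,185),(147,218),(280,218),(270,250))]
S=[px(250,260,5,p) for p in((178,108),(153,125),(260,180),(238,212))]
for a,b in zip(T,S):
    x,r=tri(a,b);print(x.round(1),np.round(r,1), onz("top",a,86).round(1),onz("side",b,86).round(1))
print("mean",tri(np.mean(T,0),np.mean(S,0)))
print("lid",onz("top",px(285,260,5,(211,226)),60),onz("side",px(250,260,5,(209,206)),60), "neck",onz("top",px(285,260,5,(75,189)),42))
t=cv2.imread("pics/top0.png");s=cv2.imread("pics/side0.png")
f=lambda im,x,y,w,h,k:cv2.resize(im[y:y+h,x:x+w],None,fx=k,fy=k,interpolation=cv2.INTER_CUBIC)
cv2.imwrite("pics/c2.png",np.hstack([f(t,460,205,110,150,4)[:,:400],f(s,425,285,160,180,2.5)[:,:400][:600]if 0 else cv2.resize(s[285:285+225,425:575],(400,600))]))
E
```

```text
[490.4 208.2  79.9] [0.7 0.7] [490.2 207.6  86. ] [486.  204.7  86. ]
[475.4 209.4  82.1] [0.4 0.4] [475.3 209.1  86. ] [472.6 207.2  86. ]
[476.8 151.   86.1] [1.9 1.9] [478.3 149.8  86. ] [475.3 152.2  86. ]
[464.  154.1  75.8] [1.1 1.1] [463.8 153.6  86. ] [456.9 148.9  86. ]
mean (array([476.75672649, 180.58125406,  80.57009164]), [np.float64(0.9502724026287784), np.float64(0.9502724026287831)])
lid [476.01544021 180.31479986  60.        ] [468.14739242 175.58051686  60.        ] neck [491.93862277 243.9691209   42.        ]
```

View pics/c2.png

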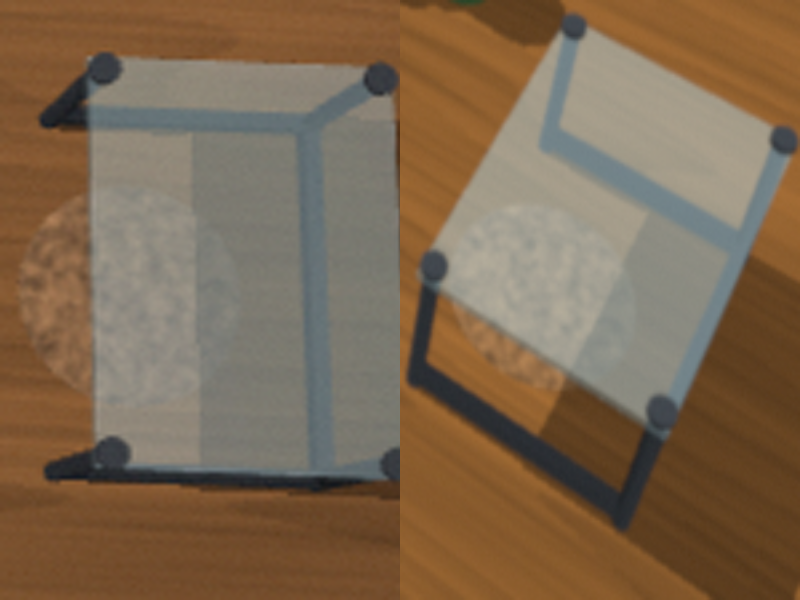

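```bash
python3 - <<'E'
from h import *
from scipy.optimize import least_squares as LS
px=lambda x0,y0,k,p:np.array((x0+(p[0]+.5)/k-.5,y0+(p[1]+.5)/k-.5))
# shelf local caps: A(+47 y) etc
Tt={(-107,-107):None}
top=[px(460,205,4,p) for p in((104,69),(380,78),(112,452))]; 
sid=[px(425,285,8/3,p) for p in((174,26),(383,139),(33,266),(261,411))]
for p in top: print("top",onz("top",p,128).round(1))
for p in sid: print("side",onz("side",p,128).round(1))
ct,cs=px(460,205,4,(128,295)),px(425,285,8/3,(144,297))
print("cork",onz("top",ct,0).round(1),onz("side",cs,0).round(1), tri(ct,cs))
def R(a):return np.array([[np.cos(a),-np.sin(a)],[np.sin(a),np.cos(a)]])
def W(v,p):return np.r_[v[:2]+R(v[2])@p[:2],p[2]]
# order: far-open, far-back, near-open, near-back ; sign s maps x
def res(v,s,sh=None):
    L=[(s*107,47,128),(s*107,-107,128),(-s*107,47,128),(-s*107,-107,128)]
    r=[]
    for p,l in zip(top,L): r+=list(proj("top",W(v,l))-p)
    for p,l in zip(sid,L): r+=list(proj("side",W(v,l))-p)
    r+=list(proj("top",W(v,(0,0,0)))-ct)+list(proj("side",W(v,(0,0,0)))-cs)
    return r
f=LS(res,[520,-180,0],args=(1,));print("shelf",f.x[:2].round(1),np.degrees(f.x[2]).round(2),np.round(f.fun,1))
c=[(307,218),(284,356),(190,342),(217,206)]
for p in c: print("stand",onz("top",p,155).round(1))
for n,a,b in(("vase",(378,196),(403,244)),("votive",(423,190),(452,268)),):
    x,r=tri(a,b);print(n,x.round(),np.round(r,1))
E
```

```text
top [ 671.  -164.2  128. ]
top [ 673.7 -317.9  128. ]
top [ 458.3 -166.5  128. ]
side [ 663.5 -166.7  128. ]
side [ 653.5 -323.6  128. ]
side [ 429.6 -180.   128. ]
side [ 422.5 -334.5  128. ]
cork [ 566.  -212.8    0. ] [ 531.1 -230.    -0. ] (array([ 572.59156832, -225.76340165,  -59.37506668]), [np.float64(5.05558526368304), np.float64(5.055585263683108)])
shelf [ 549.4 -219.6] 1.13 [  2.9   6.9   3.2   6.7   3.9   8.1   0.    3.5   1.5  -1.6   0.7  -6.6
   2.1 -12.7   2.9   7.   -0.7  -9.7]
stand [652.7 232.9 155. ]
stand [355.1 263.9 155. ]
stand [374.  461.1 155. ]
stand [669.8 431.2 155. ]
vase [739.  71.  68.] [1.5 1.5]
votive [771. -41.  29.] [1.5 1.5]
```

The crop's vertical scale was wrong because it ran past the image bottom (195 rows). I'll refit.

```bash
python3 - <<'E'
from h import *
from scipy.optimize import least_squares as LS
px=lambda x0,y0,k,p,ky=None:np.array((x0+(p[0]+.5)/k-.5,y0+(p[1]+.5)/(ky or k)-.5))
K2=600/195
top=[px(460,205,4,p) for p in((104,69),(380,78),(112,452))]
sid=[px(425,285,8/3,p,K2) for p in((174,26),(383,139),(33,266),(261,411))]
ct,cs=px(460,205,4,(128,295)),px(425,285,8/3,(144,297),K2)
print("cork",onz("top",ct,0).round(1),onz("side",cs,0).round(1), tri(ct,cs))
for a,b in zip(top,sid): print(tri(a,b)[0].round(1),onz("side",b,128).round(1))
def R(a):return np.array([[np.cos(a),-np.sin(a)],[np.sin(a),np.cos(a)]])
def W(v,p):return np.r_[v[:2]+R(v[2])@p[:2],p[2]]
def res(v,cams):
    L=[(107,47,128),(107,-107,128),(-107,47,128),(-107,-107,128)]
    r=[]
    if "t" in cams:
        for p,l in zip(top,L): r+=list(proj("top",W(v,l))-p)
        r+=list(proj("top",W(v,(0,0,0)))-ct)
    if "s" in cams:
        for p,l in zip(sid,L): r+=list(proj("side",W(v,l))-p)
        r+=list(proj("side",W(v,(0,0,0)))-cs)
    return r
for c in("ts","t","s"):
    f=LS(res,[560,-210,0],args=(c,));print("shelf",c,f.x[:2].round(1),np.degrees(f.x[2]).round(2),np.round(f.fun,1))
E
```

```text
cork [ 566.  -212.8    0. ] [ 560.6 -215.6    0. ] (array([ 567.05967752, -214.80338457,   -8.94570574]), [np.float64(0.6586277803624929), np.float64(0.6586277803626055)])
[ 671.7 -164.7  123.2] [ 666.6 -165.2  128. ]
[ 674.3 -318.8  122.9] [ 668.6 -318.2  128. ]
[ 457.9 -167.   121.8] [ 452.6 -167.4  128. ]
shelf ts [ 562.7 -212.8] 0.61 [ 0.3  0.8  0.4  1.2  0.2  1.5  0.   1.4  0.3 -0.9  0.7 -0.7  0.5 -1.2
  0.6 -0.6 -0.8 -1.5]
shelf t [ 565.5 -212.4] 0.69 [-0.  -0.4  0.1 -0.   0.1  0.2 -0.2  0.2]
shelf s [ 560.6 -213.2] 0.66 [-0.  -0.2  0.5  0.1  0.2 -0.1  0.4  0.6 -1.1 -0.6]
```

Shelf: (563, -213), yaw 0.65°. Pan: (475, 179), yaw about -12.6°, bar top near 81–86 mm. I'll move above the bar with the tool turned so the fingers close across it.

Emit:
carry_out(series=[[0.1,-0.3,0.5,-0.87],[0.3,-0.5,0.5,-0.87],[0.3,-0.6,0,-0.87],[0.3,-0.6,0,-0.87],[0.3,-0.6,0,-0.87]], fingers=-1)

```text
t: 1.7
eef_pos: [320.0, 439.6, 264.9]
tcp_rot: [3.141, -0.0, 2.263]
ft_force: [0.4, 0.2, 0.3]
opening: 1.002
grip_force: 0.0
```

Emit:
carry_out(series=[[0.3,-0.6,0,-0.87],[0.3,-0.6,0,-0.87],[0.3,-0.6,0,-0.87],[0.3,-0.6,0,-0.87],[0.3,-0.6,0,-0.87]])

```text
t: 2.2
eef_pos: [395.2, 289.5, 264.8]
tcp_rot: [3.141, -0.0, 1.807]
ft_force: [-0.1, 0.5, -0.7]
opening: 0.997
grip_force: 0.0
```

Emit:
carry_out(series=[[0.3,-0.6,0,-0.87],[0.3,-0.6,0,-0.87],[0.3,-0.6,0,-0.87],[0.3,-0.6,0,-0.87],[0.3,-0.6,0,-0.87]])

```text
t: 2.7
eef_pos: [470.2, 139.4, 264.9]
tcp_rot: [3.141, -0.0, 1.351]
ft_force: [0.0, 1.2, -0.7]
opening: 1.002
grip_force: 0.0
```

Emit:
carry_out(series=[[0.03,0.33,0,0],[0.03,0.3,-0.8,0],[0,0,-0.8,0],[0,0,-0.8,0],[0,0,-0.8,0]])

```text
t: 3.2
eef_pos: [472.7, 172.3, 103.5]
tcp_rot: [3.141, -0.0, 1.355]
ft_force: [0.5, -0.1, -0.8]
opening: 1.003
grip_force: 0.0
```

```bash
python3 - <<'E'
from h import *
f=lambda im,x,y,w,h,k:cv2.resize(im[y:y+h,x:x+w],None,fx=k,fy=k,interpolation=cv2.INTER_CUBIC)
t=env.read_camera("top")[:,:,::-1];s=env.read_camera("side")[:,:,::-1]
cv2.imwrite("pics/c3.png",np.hstack([f(t,270,240,130,195,3),f(s,230,210,130,195,3)]))
print(env.state()["eef_pos"])
E
```

```text
[470.68418497 171.75476605 101.08822905]
```

View pics/c3.png

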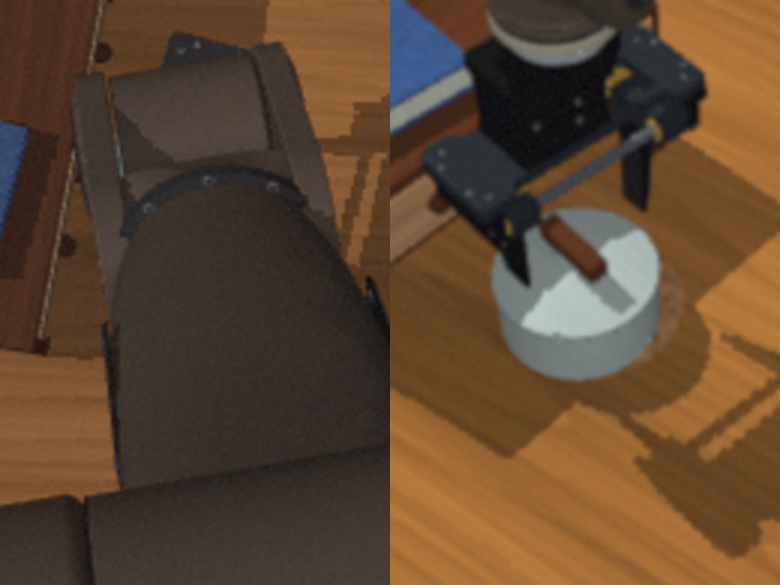

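The side crop shows both fingertips, at (529,285) and (640,208), astride the bar at (573,245), clear of the stand. I'll lower the last 36 mm and close.

Emit:
carry_out(series=[[0.05,0,-0.3,0],[0,0,-0.25,0],[0,0,-0.17,0],[0,0,0,0],[0,0,0,0]])

```text
t: 3.8
eef_pos: [475.6, 172.4, 69.7]
tcp_rot: [3.141, -0.0, 1.355]
ft_force: [0.6, 0.2, -0.4]
opening: 1.001
grip_force: 0.0
```

Emit:
carry_out(series=[[0,0,0,0],[0,0,0,0],[0,0,0,0],[0,0,0,0],[0,0,0,0]], fingers=1)

```text
t: 4.3
eef_pos: [475.2, 172.3, 68.7]
tcp_rot: [3.141, -0.0, 1.355]
ft_force: [0.1, -0.5, -0.2]
opening: 0.635
grip_force: 0.0
```

Emit:
carry_out(series=[[0,0,0,0],[0,0,0,0],[0,0,0,0],[0,0,0,0],[0,0,0,0]])

```text
t: 4.8
eef_pos: [475.2, 172.3, 68.7]
tcp_rot: [-3.142, 0.0, 1.355]
ft_force: [-3.4, 1.6, 1.6]
opening: 0.216
grip_force: 3.2
```

Emit:
carry_out(series=[[0,0,0,0],[0,0,0,0],[0,0,0,0],[-0.02,-0.1,0,0],[-0.04,-0.2,0,0]])

```text
t: 5.3
eef_pos: [472.6, 157.3, 68.6]
tcp_rot: [3.141, -0.001, 1.356]
ft_force: [0.5, 2.8, -0.1]
opening: 0.164
grip_force: 30.0
```

Emit:
carry_out(series=[[-0.05,-0.25,0,0],[-0.05,-0.25,0,0],[-0.05,-0.25,0,0],[-0.05,-0.25,0,0],[-0.05,-0.25,0,0]])

```text
t: 5.8
eef_pos: [459.4, 93.5, 68.6]
tcp_rot: [-3.141, 0.0, 1.355]
ft_force: [-0.9, 1.1, -3.7]
opening: 0.167
grip_force: 30.0
```

Emit:
carry_out(series=[[0.1,-0.25,-0.01,0.2],[0.2,-0.2,0,0.22],[0.2,-0.2,0,0.22],[0.2,-0.2,0,0.22],[0.2,-0.2,0,0.22]])

```text
t: 6.3
eef_pos: [504.3, 41.4, 68.6]
tcp_rot: [-3.141, -0.0, 1.469]
ft_force: [-3.5, 4.1, 6.7]
opening: 0.17
grip_force: 30.0
```

Emit:
carry_out(series=[[0.22,-0.15,0,0.24],[0.22,-0.15,0,0.24],[0.22,-0.15,0,0.24],[0.22,-0.1,0,0.24],[0.22,-0.1,0,0.2]])

```text
t: 6.8
eef_pos: [558.9, 8.9, 68.6]
tcp_rot: [-3.14, -0.0, 1.591]
ft_force: [-6.1, 3.1, 7.4]
opening: 0.168
grip_force: 30.0
```

Emit:
carry_out(series=[[0.05,0,0,0],[0,0,0,0],[0,0,0,0],[0,0,0,0],[0,0,0,0]])

```text
t: 7.3
eef_pos: [562.3, 8.6, 68.6]
tcp_rot: [3.141, 0.001, 1.59]
ft_force: [-0.4, -5.8, 4.1]
opening: 0.165
grip_force: 30.0
```

Emit:
carry_out(series=[[0,0,0,0],[0,0,0,0],[0,0,0,0],[0,0,0,0],[0,0,0,0]], fingers=-1)

```text
t: 7.8
eef_pos: [562.2, 9.8, 68.1]
tcp_rot: [3.142, -0.0, 1.59]
ft_force: [0.3, -0.2, 0.5]
opening: 0.533
grip_force: 0.0
```

Emit:
carry_out(series=[[0,0,0,0],[0,0,0,0],[0,0,0,0],[0,0,0,0],[0,0,0.3,0]])

```text
t: 8.3
eef_pos: [561.4, 9.8, 81.9]
tcp_rot: [-3.139, -0.0, 1.59]
ft_force: [0.5, 1.0, 0.1]
opening: 0.948
grip_force: 0.0
```

Emit:
carry_out(series=[[0,0,0.6,0],[0,0,0.8,0],[0,0,0.8,0],[0,0,0.8,0],[0,0,0,0]])

```text
t: 8.8
eef_pos: [563.9, 9.7, 238.3]
tcp_rot: [3.133, 0.001, 1.59]
ft_force: [-0.5, -0.3, 0.3]
opening: 1.0
grip_force: 0.0
```

```bash
python3 - <<'E'
from h import *
f=lambda im,x,y,w,h,k:cv2.resize(im[y:y+h,x:x+w],None,fx=k,fy=k,interpolation=cv2.INTER_CUBIC)
t=env.read_camera("top")[:,:,::-1];s=env.read_camera("side")[:,:,::-1]
print(proj("side",[564,16,86]),proj("top",[564,16,86]),proj("side",[564,159,42]),proj("top",[564,159,42]))
cv2.imwrite("pics/t4.png",t);cv2.imwrite("pics/s4.png",s)
cv2.imwrite("pics/c4.png",np.hstack([f(t,290,190,130,195,3),f(s,300,180,130,195,3)]))
print(env.state()["eef_pos"])
E
```

```text
[381.36390781 298.29679484] [401.30766507 268.36528524] [325.5216655  281.91478304] [337.69546759 268.53822367]
[562.1941097    9.76639672 233.5987319 ]
```

View pics/c4.png

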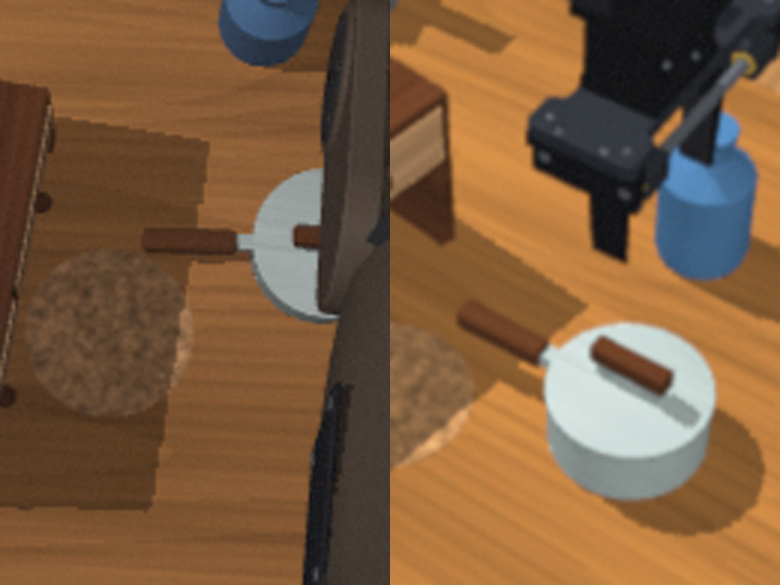

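The handle is now clear of the stand, at top crop (144–240, 240). Next I'll compute its exact line.

```bash
python3 - <<'E'
from h import *
px=lambda x0,y0,k,p:np.array((x0+(p[0]+.5)/k-.5,y0+(p[1]+.5)/k-.5))
# handle top centreline: end, root ; bar top ends
te,tr=px(290,190,3,(144,239)),px(290,190,3,(236,243))
se,sr=px(300,180,3,(468-390,308)),px(300,180,3,(545-390,346))
for n,c,e,r in(("top","top",te,tr),("side","side",se,sr)):
    a,b=onz(c,e,51),onz(c,r,51);d=a-b;print(n,a.round(1),b.round(1),"yaw",np.degrees(np.arctan2(-d[0],d[1])).round(2))
print(tri(te,se),tri(tr,sr))
# bar in side: top face end centres
a,b=[onz("side",px(300,180,3,p),86) for p in((600-390,343),(664-390,375))];print("bar",((a+b)/2).round(1),np.degrees(np.arctan2(-(a-b)[0],(a-b)[1])))
l=onz("side",px(300,180,3,(630-390,394)),60);print("lid",l)
E
```

```text
top [560.6 159.1  51. ] [561.   87.9  51. ] yaw 0.36
side [557.  153.1  51. ] [560.   87.2  51. ] yaw 2.67
(array([562.67879223, 158.49408587,  41.89853795]), [np.float64(0.7253653822908077), np.float64(0.7253653822911128)]) (array([561.16866976,  87.86940464,  49.54487042]), [np.float64(0.12983125600394319), np.float64(0.129831256004104)])
bar [560.5  16.5  86. ] 1.8460783991166347
lid [552.58374648  11.42599512  60.        ]
```

Emit:
carry_out(series=[[-0.04,0.5,0,0],[0,0.66,0,0],[0,0.66,0,0],[0,0.66,-0.4,0],[0,0,-0.7,0]])

```text
t: 9.4
eef_pos: [560.3, 136.9, 177.5]
tcp_rot: [3.14, -0.001, 1.593]
ft_force: [1.2, -0.2, -0.2]
opening: 1.0
grip_force: 0.0
```

Emit:
carry_out(series=[[0,0,-0.7,0],[0,0,-0.7,0],[0,0,-0.7,0],[0,0,-0.4,0],[0,0,0,0]])

```text
t: 9.9
eef_pos: [557.9, 133.4, 49.2]
tcp_rot: [-3.134, 0.001, 1.59]
ft_force: [-1.0, -0.9, -0.4]
opening: 0.998
grip_force: 0.0
```

Emit:
carry_out(series=[[0.04,0,-0.3,0],[0,0,-0.17,0],[0,0,0,0],[0,0,0,0],[0,0,0,0]])

```text
t: 10.4
eef_pos: [562.5, 133.8, 30.3]
tcp_rot: [3.141, -0.0, 1.59]
ft_force: [0.1, 0.2, 1.1]
opening: 1.004
grip_force: 0.0
```

Emit:
carry_out(series=[[0,0,0,0],[0,0,0,0],[0,0,0,0],[0,0,0,0],[0,0,0,0]], fingers=1)

```text
t: 10.9
eef_pos: [562.2, 133.8, 29.7]
tcp_rot: [3.141, -0.0, 1.59]
ft_force: [0.8, 0.3, 0.1]
opening: 0.635
grip_force: 0.0
```

Emit:
carry_out(series=[[0,0,0,0],[0,0,0,0],[0,0,0,0],[0,0,0,0],[0,0,0,0]])

```text
t: 11.4
eef_pos: [562.1, 133.8, 29.6]
tcp_rot: [-3.141, 0.0, 1.59]
ft_force: [-1.0, 0.7, 0.6]
opening: 0.219
grip_force: 0.5
```

Emit:
carry_out(series=[[0,0,0,0],[0,0,0,0],[0,0,0,0],[0,0,0,0],[0,0,0,0]])

```text
t: 11.9
eef_pos: [562.0, 133.7, 29.6]
tcp_rot: [-3.141, 0.0, 1.59]
ft_force: [-3.9, 0.7, 1.1]
opening: 0.189
grip_force: 29.9
```

Emit:
carry_out(series=[[0,-0.1,-0.01,0],[0,-0.25,0,0],[0,-0.35,0,0],[0,-0.35,0,0],[0,-0.35,0,0]])

```text
t: 12.4
eef_pos: [563.0, 63.5, 29.6]
tcp_rot: [3.139, -0.0, 1.59]
ft_force: [0.2, 5.3, 4.3]
opening: 0.189
grip_force: 29.9
```

Emit:
carry_out(series=[[0,-0.35,0,0],[0,-0.35,0,0],[0,-0.2,0,0],[0,-0.1,0,0],[0,0,0,0]])

```text
t: 12.9
eef_pos: [562.8, 12.9, 29.4]
tcp_rot: [3.14, 0.001, 1.589]
ft_force: [-0.2, -3.8, 2.9]
opening: 0.188
grip_force: 29.9
```

```bash
python3 - <<'E'
from h import *
f=lambda im,x,y,w,h,k:cv2.resize(im[y:y+h,x:x+w],None,fx=k,fy=k,interpolation=cv2.INTER_CUBIC)
t=env.read_camera("top")[:,:,::-1];s=env.read_camera("side")[:,:,::-1]
cv2.imwrite("pics/c5.png",np.hstack([f(t,410,190,130,195,3),f(s,380,220,130,195,3)]))
print(env.state()["eef_pos"],env.state()["tcp_rot"])
E
```

```text
[562.70492468  13.25921456  29.34450407] [3.14040919e+00 7.81337604e-04 1.59013883e+00]
```

View pics/c5.png

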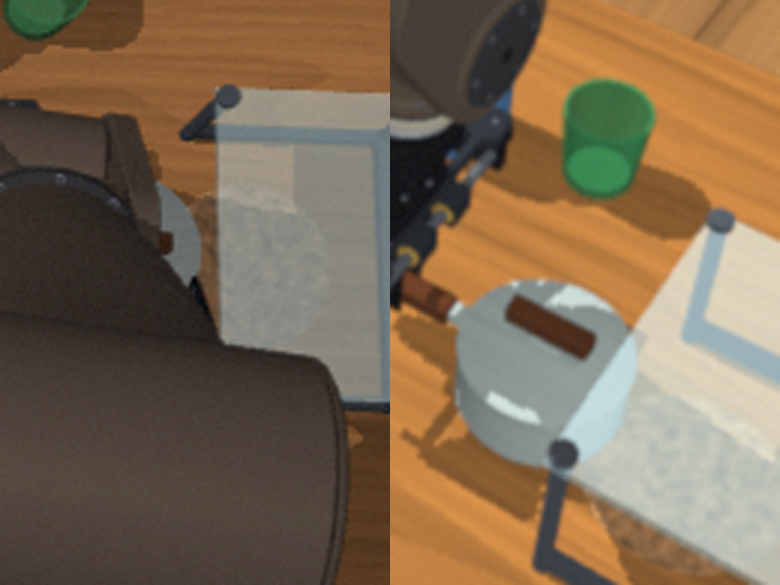

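```bash
python3 - <<'E'
from h import *
px=lambda x0,y0,k,p:np.array((x0+(p[0]+.5)/k-.5,y0+(p[1]+.5)/k-.5))
a,b=[onz("side",px(380,220,3,p),86) for p in((517-390,304),(587-390,345))];print("bar",((a+b)/2).round(1),np.degrees(np.arctan2(-(a-b)[0],(a-b)[1])))
print("side cork proj of lid centre",onz("side",px(380,220,3,(546-390,360)),60))
print("top bar end",onz("top",px(410,190,3,(172,242)),86))
print("cork top now", onz("top",px(410,190,3,(217,270)),0))
E
```

```text
bar [ 560.5 -105.6   86. ] -2.7420425960522947
side cork proj of lid centre [ 551.9707266  -109.41422328   60.        ]
top bar end [ 566.97594119 -132.62558853   86.        ]
cork top now [ 561.67725434 -189.58707346    0.        ]
```

Pan and shelf agree in x in both views, so about 108 mm straight in remains.

Emit:
carry_out(series=[[0,-0.15,0,0],[0,-0.25,0,0],[0,-0.25,0,0],[0,-0.25,0,0],[0,-0.25,0,0]])

```text
t: 13.5
eef_pos: [562.6, -43.2, 29.6]
tcp_rot: [3.141, -0.001, 1.59]
ft_force: [0.1, 5.8, 8.3]
opening: 0.184
grip_force: 30.0
```

Emit:
carry_out(series=[[0,-0.25,0,0],[0,-0.25,0,0],[0,-0.25,0,0],[0,-0.15,0,0],[0,-0.1,0,0]])

```text
t: 14.0
eef_pos: [562.6, -93.4, 29.6]
tcp_rot: [3.141, -0.0, 1.59]
ft_force: [-0.9, 6.4, 7.9]
opening: 0.185
grip_force: 30.0
```

Emit:
carry_out(series=[[0,0,0,0],[0,0,0,0],[0,0,0,0],[0,0,0,0],[0,0,0,0]])

```text
t: 14.5
eef_pos: [562.6, -93.8, 29.3]
tcp_rot: [3.141, 0.0, 1.59]
ft_force: [-0.3, -1.8, 5.1]
opening: 0.187
grip_force: 30.0
```

```bash
python3 - <<'E'
from h import *
f=lambda im,x,y,w,h,k:cv2.resize(im[y:y+h,x:x+w],None,fx=k,fy=k,interpolation=cv2.INTER_CUBIC)
t=env.read_camera("top")[:,:,::-1];s=env.read_camera("side")[:,:,::-1]
cv2.imwrite("pics/c6.png",np.hstack([f(t,450,190,130,195,3),f(s,430,260,130,195,3)]))
print(env.state()["eef_pos"],env.state()["tcp_rot"])
E
```

```text
[562.57166437 -93.77398492  29.33643779] [3.14071532e+00 4.71526394e-04 1.59020839e+00]
```

View pics/c6.png

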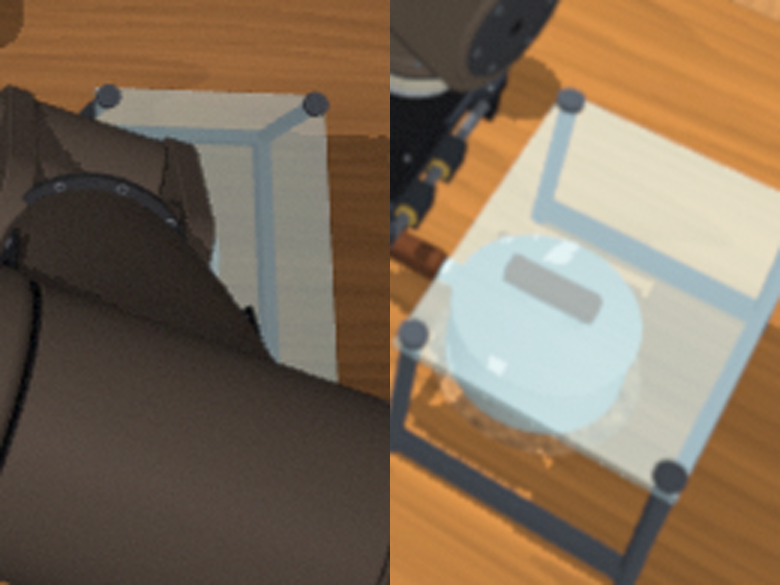

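The pan stands under the glass with cork showing on all visible sides. I'll check numerically, then release.

```bash
python3 - <<'E'
from h import *
px=lambda x0,y0,k,p:np.array((x0+(p[0]+.5)/k-.5,y0+(p[1]+.5)/k-.5))
a,b=[onz("side",px(430,260,3,p),86) for p in((513-390,263),(594-390,300))];print("bar",((a+b)/2).round(1),np.degrees(np.arctan2(-(a-b)[0],(a-b)[1])))
inv=lambda x,y,z:((proj("side",[x,y,z])-[430,260])*3+[390,0]).round()
# expected rims for pan at goal (side-frame shelf 560.6,-213.2): cork left/right/bottom, base left/right/bottom
for r in(57,67):
    P=np.array([inv(560.6+r*np.cos(q),-213.2+r*np.sin(q),0) for q in np.linspace(0,6.28,200)]);print(r,P.min(0),P.max(0))
P=np.array([inv(560.6+59*np.cos(q),-213.2+59*np.sin(q),60) for q in np.linspace(0,6.28,200)]);print("lid",P.min(0),P.max(0))
E
```

```text
bar [ 563.2 -209.9   86. ] 4.568878567982995
57 [444. 288.] [623. 441.]
67 [428. 275.] [639. 456.]
lid [452. 232.] [645. 394.]
```

Emit:
carry_out(series=[[0,0,0,0],[0,0,0,0],[0,0,0,0],[0,0,0,0],[0,0,0,0]])

```text
t: 15.1
eef_pos: [562.6, -93.8, 29.3]
tcp_rot: [3.141, 0.0, 1.59]
ft_force: [-0.4, -1.8, 5.8]
opening: 0.186
grip_force: 30.0
```

Emit:
carry_out(series=[[0,-0.03,0,0],[0,-0.02,0,0],[0,0,0,0],[0,0,0,0],[0,0,0,0]])

```text
t: 15.6
eef_pos: [562.5, -95.4, 29.5]
tcp_rot: [3.141, -0.0, 1.59]
ft_force: [-0.6, 4.8, 8.9]
opening: 0.188
grip_force: 30.0
```

Emit:
carry_out(series=[[0,0,0,0],[0,0,0,0],[0,0,0,0],[0,0,0,0],[0,0,0,0]], fingers=-1)

```text
t: 16.1
eef_pos: [562.2, -96.3, 29.0]
tcp_rot: [-3.141, -0.0, 1.59]
ft_force: [0.1, -0.4, 0.1]
opening: 0.551
grip_force: 0.0
```

Emit:
carry_out(series=[[0,0,0,0],[0,0,0,0],[0,0,0,0],[0,0,0,0],[0,0,0,0]])

```text
t: 16.6
eef_pos: [562.2, -96.3, 29.2]
tcp_rot: [3.141, 0.0, 1.59]
ft_force: [0.5, -0.4, -0.7]
opening: 0.961
grip_force: 0.0
```

Emit:
carry_out(series=[[0,0,0.2,0],[0,0,0.5,0],[0,0.2,0.8,0],[0,0.5,0.8,0],[0,0.8,0.8,0]])

```text
t: 17.1
eef_pos: [562.2, -26.1, 182.2]
tcp_rot: [3.14, 0.0, 1.588]
ft_force: [0.9, -1.0, 0.3]
opening: 1.002
grip_force: 0.0
```

Emit:
carry_out(series=[[0,0.9,0.5,0],[0,0.9,0,0],[-0.5,0.9,0,0],[-0.5,0.9,0,0],[-0.5,0.5,0,0]])

```text
t: 17.6
eef_pos: [487.3, 177.6, 204.5]
tcp_rot: [3.141, -0.0, 1.591]
ft_force: [0.4, 0.1, 0.0]
opening: 1.003
grip_force: 0.0
```

```bash
python3 - <<'E'
from h import *
f=lambda im,x,y,w,h,k:cv2.resize(im[y:y+h,x:x+w],None,fx=k,fy=k,interpolation=cv2.INTER_CUBIC)
t=env.read_camera("top")[:,:,::-1];s=env.read_camera("side")[:,:,::-1]
cv2.imwrite("pics/c7.png",np.hstack([f(t,440,190,130,195,3),f(s,430,260,130,195,3)]))
print(env.state()["eef_pos"],env.state()["t"])
inv=lambda x,y,z:((proj("top",[x,y,z])-[440,190])*3).round()
for r,z in((59,60),(67,0)):
    P=np.array([inv(565.5+r*np.cos(q),-212.4+r*np.sin(q),z) for q in np.linspace(0,6.28,200)]);print("top goal",r,P.min(0),P.max(0))
print(inv(564,-69,51))
for l,a,b in(("vase",(378,196),(403,244)),("votive",(423,190),(452,268)),("book",(238,299),(215,226))):
    print(l,a,b,[[(round(d["position"][1]*640),round(d["position"][0]*480)) for d in env.look_for(c,l)[:1]] for c in("top","side")])
E
```

```text
[485.84352329 177.80473632 204.69082401] 17.7
top goal 59 [100. 179.] [254. 330.]
top goal 67 [ 71. 184.] [238. 349.]
[-12. 248.]
vase (378, 196) (403, 244) [[(377, 194)], [(433, 340)]]
votive (423, 190) (452, 268) [[(254, 260)], [(451, 266)]]
book (238, 299) (215, 226) [[(237, 299)], [(210, 226)]]
```

View pics/c7.png

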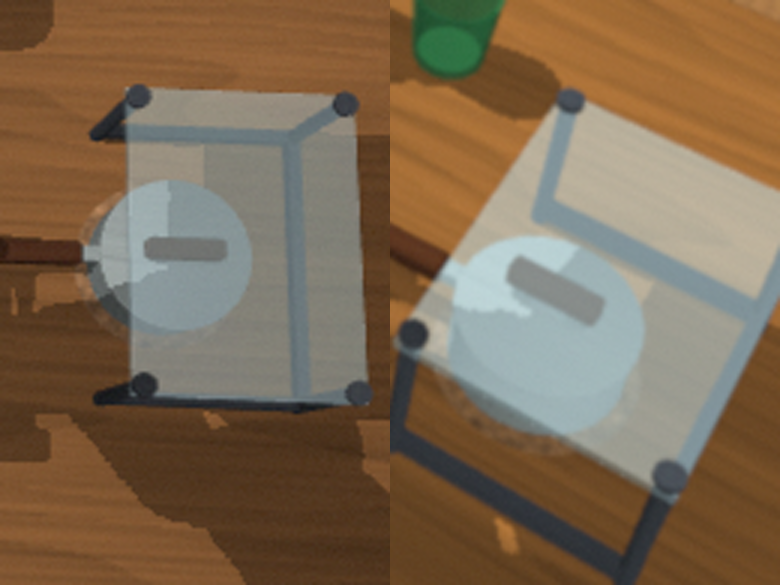

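The top view shows the lid circle at (100–252, 180–331) against the goal's (100–254, 179–330), with the handle straight out. The bystanders are in place and the gripper is clear, so I'm handing in.

```bash
python3 -c "
from cell import env
print(env.job_done())"
```

```text
the job is handed in; nothing more can be done
None
```

The pan was drawn out by its lid bar, released, then slid in by its handle onto the cork mark under the glass shelf (about 1 mm off centre in the top view, handle straight out). The job was handed in at about 18 s; I got no verdict back.

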